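# Close the food cutter's lid by feel and start it

### The arm

A 6-joint arm with a two-finger parallel gripper is mounted at the origin on the work surface. World frame = base frame: x ahead of the robot, y to its left, z up, the work surface at z = 0. Lengths are in m, angles in rad, forces in N, time in s.
With the tool pointing down it reaches from about 0.375 to 0.9 m from the base axis. Payload 3.1 kg.
Tool frame: the origin (TCP) lies midway between the tips of the shut fingers; the grasp point (between the pads) lies 19 mm behind it; z points along the fingers, y is the direction in which the jaws open and shut (so a half turn about z gives the same grasp; the last joint's range is limited). The gripper opens to 85 mm and grips with 20 to 120 N. Pads are 22 mm wide; open, the fingers measure 114 mm over their backs; the gripper's body (76 mm by 85 mm) begins 54 mm behind the grasp point. The pads swing forward as they close: fully open they stand 13 mm farther back than shut.
Start: joints at [-1.306, 0.527, 1.433, -0, 1.181, -0.178], TCP at [0.268, -0.565, 0.231] pointing down, gripper open.
Joint ranges: [-3.08, 3.08], [-0.75, 2.2], [0.22, 2.44], [-1.43, 4.57], [0, 2.65], [-2.85, 2.85]. Speed limits (rad/s): [2.79, 2.79, 3.14, 3.14, 3.14, 3.14].

### API

Orientations are given as a unit quaternion [w, x, y, z].
In Python, from plant import ctrl gives the robot as it stands. Calls block until the motion is done:
- ctrl.move_ptp(position, orientation): joint-space move of the TCP to a pose.
- ctrl.move_straight(position, ori=None, feed=0.15, threshold=None): straight line of the TCP; ori=None keeps the orientation; feed is the mean speed in m/s. With threshold (N) it stops when the force on the tool has changed by that much, and returns True; else False.
- ctrl.set_joints(angles): joint-space move.
- ctrl.move_gripper(opening, f_grip=None): finger opening in m; f_grip is the grip in N (None keeps the last); returns when the fingers have stopped.
- ctrl.hold(seconds).
- ctrl.ik(position, orientation): joint angles nearest the present ones, or None.
- ctrl.read_state(): the state.
- ctrl.capture(name): name is "side" or "top"; returns (picture, depth): 480x640x3 uint8, blue, green, red; 480x640 float32, m along the optical axis (not along the pixel's ray), 0 where there is no reading.
- ctrl.calibration(name): a dict with "intrinsics" (3x3 intrinsics, pixels), "position" and "orientation" of the camera in the world. Camera axes: x right, y down, z forward; pixel columns grow to the right and rows downward; lengths in m; the calibration is good to about 2 mm. A picture is of the moment at which its call begins. calibration takes no time and is no camera call.
A pose or a line that the arm cannot do raises ctrl.MotionError and nothing moves.
- ctrl.job_done(): hands the job in, once; it reports no verdict.
The state is a dict: "clock": time; "qpos": joint angles; "qvel": joint speeds; "joint_torque": joint torques, N m; "tcp_pos": TCP position; "ee_rot": TCP orientation; "wrist_force": force on the tool from outside, world axes, zero at the start; "moment": the same for the moment, N m; "opening": finger opening in m.
Only numpy, scipy, OpenCV 4.12 (cv2) and the standard library are available. Lean on these libraries where they do the work, as an engineer would, in place of code of your own. Each camera call takes 0.05 s, during which the arm holds its last target. There are 200 camera calls.

### The job

Get the kitchen cutter running: turn its loose lid on the bowl until the lugs underneath find their slots and the lid drops fully home, flat on the rim. Then slide the safety tab on the sloped front panel all the way aside, press the start key it was covering right in for about half a second and let it spring back. Leave the tab aside, the lid home, and the other things on the table where they are.

Things in the scene. Friction and masses are not known exactly. Their poses are not given: they have to be found in the camera images.
- base: White motor base, fixed, 210 mm wide. Origin on the table under the bowl's axis, z up, front at -x, facing the robot's right (-y) side. Block 100 mm high, x -80 to +90 mm; before it a panel slopes from (x -75, z 100) down to (x -172, z 39): its normal leans 32 degrees from vertical to -x. Work tab and key along that normal, tool tilted: the lid (radius 85, underside 190 mm up) overhangs the panel's top.
- rim (a point): On the bowl's axis, level with the rim's top (base z = 190 mm); axes as the base. The fixed steel bowl, 150 mm across, has four 25 mm wide slots in its rim, a quarter turn apart, hidden under the lid; where they lie differs each time and is not told. When the lid is home, its origin is at this point (at the start 8 mm above it)
- lid: Loose round white lid, 170 mm across, about 0.35 kg, lying on the bowl. Origin on its axis at the disc's underside, z up. Below the disc are a centring spigot (1.5 mm play) and four lugs, 8 mm deep, 18 mm wide, at its +x, +y, -x, -y, now resting on the rim. After a turn of 20 to 70 degrees, either way, they meet the slots: unless held up the lid falls 8 mm and then turns no farther
- lid_bar (a point): Middle of the lid's bar handle, 26 mm above the lid's origin: a straight bar along the lid's x axis through the centre, 85 mm long, 18 mm thick, from 16 mm below this point (top of the disc) to 16 mm above it. Held loosely astride, it turns the lid and lets it fall
- tab (a joint): Safety tab: a white plate 60 x 70 mm lying over the start key, on two rails, with an upright ridge. Slides sideways along the base's +y; m from fully over the key (0) to fully aside (0.074); stays where left, about 1.5 N to move. At the start 0 to 0.006
- tab_grip (a point): Middle of the tab's ridge: the ridge is 10 mm thick (along the base's y), 44 mm long up the slope, and rises from 10 mm below this point (the plate's top) to 10 mm above it, along the panel's normal. Moves with the tab. Its z axis is the panel's outward normal, its y the base's y
- key (a joint): Start key, a grey rectangular key on the panel under the tab. m pressed in along the panel's normal, 0 (out) to 0.008 (right in); sprung, 2 N to start moving and 6 N right in
- key_top (a point): Centre of the key's top face, 32 mm up the slope by 60 mm along the base's y, 11 mm above the panel when out. The two steel rails beside it leave a gap of 44 mm up the slope and stand 13 mm above the panel. Its z axis is the panel's outward normal
- jar: Bystander: glass jar, 60 mm diameter, 110 mm high, standing; origin at the centre of its underside
- mug: Bystander: white cup, 80 mm diameter, 95 mm high, standing; origin at the centre of its underside
- spatula: Bystander: wooden spatula 240 mm long, lying on the table behind the cutter; origin at its middle
- mixbowl: Bystander: small steel pot without lid, with two side handles, 150 mm diameter, 60 mm high; origin at the centre of its underside
- can: Bystander: tin can, 74 mm diameter, 100 mm high; origin at the centre of its underside
- scissors: Bystander: kitchen scissors lying on the white cutting board; origin at the pivot
There are look-alikes about, which are no part of the job. What is shaped like the lid but brown, orange or yellow is not meant.

How it is judged:
On the way, in this order (a step that is already met when the one before it is completed fails the run):
1. the lid has dropped home: level and within 3 mm of the rim (z of lid in the frame of rim below 0.003 m and horizontal distance between lid and rim below 0.006 m and angle between lid's own z axis and vertical below 0.04 rad), for 0.2 s.
2. the safety tab is aside by at least 62 mm, lid still home (value of joint tab above 0.062 m and z of lid in the frame of rim below 0.003 m), for 0.1 s.
3. the start key is pressed in by at least 5 mm for 0.2 s, tab aside and lid home (value of joint key above 0.005 m and value of joint tab above 0.06 m and z of lid in the frame of rim below 0.003 m), for 0.2 s.
At the end, for the whole second after the job is handed in: The lid lies level and at rest with its underside within 3 mm of the rim and within 6 mm of the bowl's axis, the tab is at least 60 mm aside, and the key has sprung back to within 2 mm of fully out (all of step 1 and linear speed of lid below 0.02 m/s and value of joint tab above 0.06 m and value of joint key below 0.002 m); the robot touches nothing.
It fails at once if another thing on the table is shifted by more than 40 mm (distance of any of jar, mug, spatula, mixbowl, can, scissors from where it was at the start of the episode above 0.04 m).
It fails at once if the start key is pressed while the lid is not home (value of joint key above 0.004 m and z of lid in the frame of rim above 0.005 m).
It also fails if it takes over 64 s, if anything falls off the work surface, if the arm or the gripper's body presses on something with over 40 N, if the wrist force passes 120 N, or if a joint passes its speed limit or range.

## Working session

There is one attempt and no reset: what is moved stays moved. The work goes in short steps, each a Python script; the robot and the scene stay as the last script left them, time stands still between calls to the robot, and variables do not carry over. Pictures are saved under pics/ and viewed, about 8 in all and at most 12, crops included, and the job is handed in when it is done.

```bash
ls; mkdir -p pics
python3 - <<'E'
from plant import ctrl
import cv2,numpy as np
for n in("top","side"):
    im,d=ctrl.capture(n); cv2.imwrite(f"pics/{n}0.png",im); np.save(f"pics/{n}0.npy",d)
    c=ctrl.calibration(n); print(n,c)
print(ctrl.read_state()["clock"])
E
```

```text
pics
top {'intrinsics': array([[537.39173547,   0.        , 316.48878502],
       [  0.        , 537.39173547, 240.61983471],
       [  0.        ,   0.        ,   1.        ]]), 'position': array([ 0.16463849, -0.04175868,  1.71817975]), 'orientation': array([ 0.07653596, -0.69502217,  0.7108767 , -0.07576767])}
side {'intrinsics': array([[602.38452762,   0.        , 308.41247667],
       [  0.        , 602.38452762, 240.61158711],
       [  0.        ,   0.        ,   1.        ]]), 'position': array([ 0.0271382 , -0.9409311 ,  1.35935614]), 'orientation': array([-0.3359116 ,  0.91303853, -0.2155747 ,  0.0839737 ])}
0.1
```

View pics/top0.png

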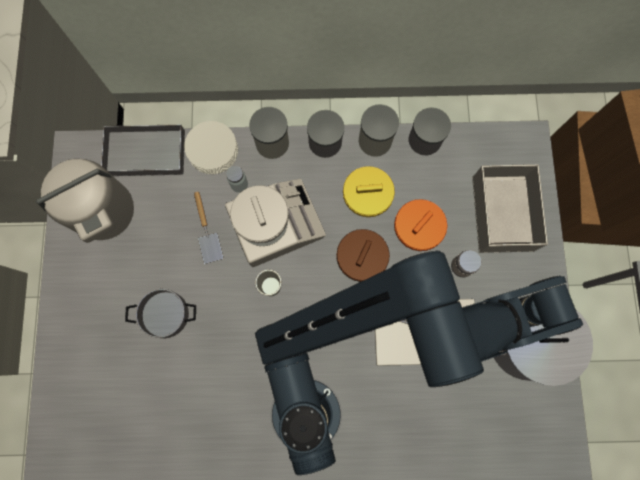

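View pics/side0.png

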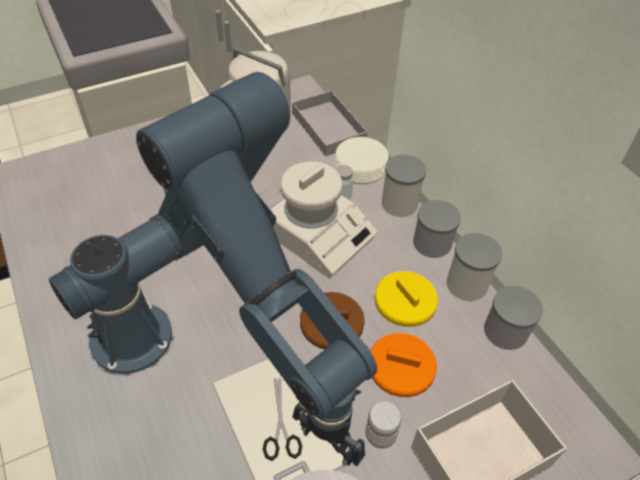

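Candidates: the white lid on the cutter at top (260,213); the brown (363,254), orange (421,224) and yellow (369,190) look-alikes; the white stack (211,147); the pan lid (548,345). I choose the white one on the motor base at (260,213), with the panel on its right. Next I check that in a close crop and measure.

```bash
cat > h.py <<'E'
import numpy as np,cv2
from scipy.spatial.transform import Rotation as R
from plant import ctrl
def q2R(q): return R.from_quat([q[1],q[2],q[3],q[0]]).as_matrix()
def R2q(M): q=R.from_matrix(M).as_quat(); return [q[3],q[0],q[1],q[2]]
def cloud(n,d):
    c=ctrl.calibration(n);K=c["intrinsics"];v,u=np.mgrid[:480,:640]
    p=np.stack([(u-K[0,2])/K[0,0]*d,(v-K[1,2])/K[1,1]*d,d],-1)
    return p@q2R(c["orientation"]).T+c["position"]
def rays(n,uv,z):
    c=ctrl.calibration(n);K=c["intrinsics"];uv=np.atleast_2d(uv).astype(float)
    r=np.c_[(uv-K[:2,2])/K[0,0],np.ones(len(uv))]@q2R(c["orientation"]).T
    o=c["position"]; return o+r*((z-o[2])/r[:,2])[:,None]
def proj(n,p):
    c=ctrl.calibration(n);K=c["intrinsics"];q=(np.atleast_2d(p)-c["position"])@q2R(c["orientation"])
    return q[:,:2]/q[:,2:]*K[0,0]+K[:2,2]
E
cat > m.py <<'E'
from h import *
def measure(n,d,im,roi):
    P=cloud(n,d);m=np.zeros(d.shape,bool);m[roi[1]:roi[3],roi[0]:roi[2]]=1;m&=d>0
    Z=P[...,2]
    for nm,a,b in(("disc",.185,.222),("bar",.228,.255),("base",.09,.11)):
        k=(m&(Z>a)&(Z<b)).astype(np.uint8)
        cs=cv2.findContours(k,0,2)[0]
        if not cs: print(n,nm,"none");continue
        c=max(cs,key=cv2.contourArea);s=np.zeros_like(k);cv2.drawContours(s,[c],-1,1,-1);s&=k
        q=P[s>0];z=np.median(q[:,2])
        w=rays(n,c.reshape(-1,2),z)[:,:2]
        (cx,cy),(a_,b_),t=cv2.minAreaRect((w*1000).astype(np.float32))
        cc,r=cv2.minEnclosingCircle((w*1000).astype(np.float32))
        print(n,nm,len(q),"z",z.round(4),"rect",round(cx,1),round(cy,1),round(a_,1),round(b_,1),"ang",round(t,2),"circ",np.round(cc,1),round(r,1))
if __name__=="__main__":
    d=np.load("pics/top0.npy");im=cv2.imread("pics/top0.png");measure("top",d,im,(215,165,340,275))
    d2=np.load("pics/side0.npy");i2=cv2.imread("pics/side0.png");measure("side",d2,i2,(260,150,385,280))
    a=cv2.resize(im[165:275,215:340],None,fx=5,fy=5,interpolation=2)
    cv2.imwrite("pics/crop0.png",a)
E
python3 m.py
```

```text
top disc 2439 z 0.2061 rect 581.4 121.8 172.5 168.2 ang 17.13 circ [580.8 121.4] 87.1
top bar 182 z 0.2395 rect 582.0 122.0 86.4 18.0 ang 17.99 circ [581.6 123.6] 43.3
top base 1374 z 0.0999 rect 591.3 97.8 210.3 230.6 ang 21.31 circ [577.4  99.7] 137.6
side disc 2134 z 0.2069 rect 578.1 111.8 188.0 166.7 ang 64.94 circ [577.6 111.6] 94.7
side bar 209 z 0.2386 rect 579.3 116.5 93.7 27.4 ang 21.3 circ [580.1 113.9] 47.1
side base 1747 z 0.1007 rect 584.5 95.7 235.5 204.3 ang 6.51 circ [579.   91.2] 128.4
```

View pics/crop0.png

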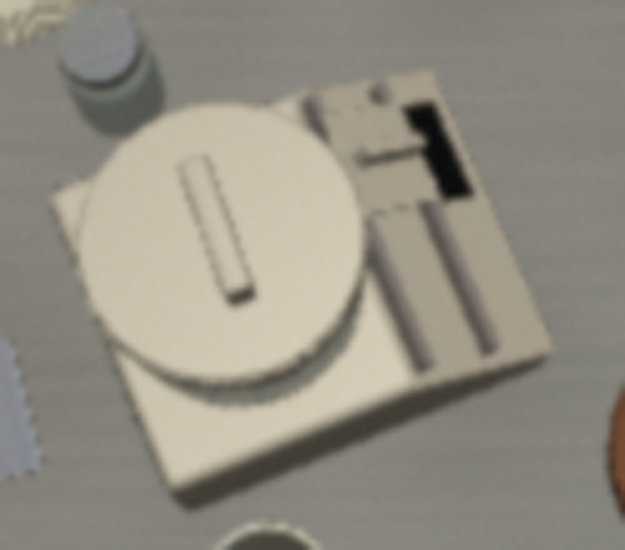

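The crop confirms it. The white lid carries its bar from (195,160) to (240,295), and the tab with its ridge is at (395,155) on the panel to the right, with the rails running down from it. Now for the base's yaw and the panel features, from depth.

```bash
cat > p.py <<'E'
from h import *
import sys
def panel(n,d,im,roi,yaw,cen,out):
    P=cloud(n,d);m=np.zeros(d.shape,bool);m[roi[1]:roi[3],roi[0]:roi[2]]=1;m&=d>0
    cy,sy=np.cos(yaw),np.sin(yaw);B=np.array([[cy,-sy,0],[sy,cy,0],[0,0,1]])
    q=(P-[cen[0],cen[1],0])@B    # base coords
    a=np.arctan2(61,97); up=np.array([np.cos(a),0,np.sin(a)]);nn=np.array([-np.sin(a),0,np.cos(a)])
    o=np.array([-.172,0,.039]); s=(q-o)@up;h=(q-o)@nn;y=q[...,1]
    return q,s,h,y,m
if __name__=="__main__":
    for n,roi in(("top",(215,165,340,275)),("side",(260,150,385,280))):
        d=np.load(f"pics/{n}0.npy");im=cv2.imread(f"pics/{n}0.png")
        for yaw in(1.95,):
            q,s,h,y,m=panel(n,d,im,roi,yaw,(.5805,.119),0)
            k=m&(abs(h)<.004)&(s>0.004)&(s<.1)&(abs(y)<.1)
            A=np.c_[q[k][:,:2],np.ones(k.sum())]
            for _ in range(5):
                c,*_r=np.linalg.lstsq(A,q[k][:,2],rcond=None);r=q[...,2]-(c[0]*q[...,0]+c[1]*q[...,1]+c[2])
                k=m&(abs(r)<.003)&(s>-.01)&(s<.11)&(abs(y)<.12);A=np.c_[q[k][:,:2],np.ones(k.sum())]
            print(n,k.sum(),"slope",c.round(4),"expect",(61/97),"yaw corr deg",np.degrees(np.arctan2(c[1],c[0])),"z at x=-.1235 :",c@[-.1235,0,1])
        # block top edges (z~.1)
        k=m&(abs(q[...,2]-.1)<.004)
        w=q[k]; print("top face y range",np.percentile(w[:,1],[.5,99.5]),"x",np.percentile(w[:,0],[.5,99.5]))
        k=m&(abs(r)<.003)&(s>.0)&(s<.11)&(abs(y)<.12);print("panel y",np.percentile(q[k][:,1],[.5,99.5]),"s",np.percentile(s[k],[.5,99.5]))
        # edge directions: side edges of block along x, back edge
        for lo,hi in((.008,.016),(.016,.024),(.024,.032),(.032,.045)):
            k=m&(h>lo)&(h<hi)&(s>0)&(s<.095)&(abs(y)<.11)
            if k.sum(): print("h",lo,hi,k.sum(),"y",np.percentile(y[k],[2,50,98]).round(4),"s",np.percentile(s[k],[2,50,98]).round(4),"h",np.median(h[k]).round(4))
        # rectified panel picture: ortho by scatter
        g=np.zeros((440,480),np.float32)
E
python3 p.py
```

```text
top 586 slope [0.6395 0.0024 0.1476] expect 0.6288659793814433 yaw corr deg 0.21407456762324115 z at x=-.1235 : 0.068612171406468
top face y range [-0.19316357  0.14383559] x [-0.12436169  0.0910458 ]
panel y [-0.10876092  0.10036196] s [0.00289569 0.10958945]
h 0.008 0.016 177 y [-0.0916 -0.0204  0.0848] s [0.0495 0.0606 0.0938] h 0.0128
h 0.016 0.024 106 y [-0.0891 -0.0432  0.0657] s [0.0538 0.0682 0.0942] h 0.018
h 0.024 0.032 11 y [-0.0529 -0.0436 -0.0417] s [0.0663 0.0825 0.0935] h 0.0289
h 0.032 0.045 24 y [-0.0522 -0.047  -0.0416] s [0.0613 0.0771 0.0919] h 0.0359
side 947 slope [ 0.6366 -0.0014  0.1477] expect 0.6288659793814433 yaw corr deg -0.1304727069821882 z at x=-.1235 : 0.06905600506408517
top face y range [-0.1818664   0.10370151] x [-0.13306365  0.08810302]
panel y [-0.10425468  0.10261527] s [0.00310599 0.10321425]
h 0.008 0.016 199 y [-0.0866 -0.0212  0.0919] s [0.0211 0.059  0.0919] h 0.0123
h 0.016 0.024 152 y [-0.0845 -0.033   0.0642] s [0.0531 0.0676 0.094 ] h 0.0183
h 0.024 0.032 27 y [-0.0521 -0.0407 -0.0137] s [0.0619 0.0789 0.094 ] h 0.0279
h 0.032 0.045 39 y [-0.0514 -0.0437 -0.0373] s [0.0619 0.0776 0.0941] h 0.0351
```

```bash
cat > p2.py <<'E'
from p import *
for n,roi in(("top",(215,165,340,275)),("side",(260,150,385,280))):
    d=np.load(f"pics/{n}0.npy");im=cv2.imread(f"pics/{n}0.png")
    q,s,h,y,m=panel(n,d,im,roi,1.95,(.5815,.1205),0)
    k=m&(h>.008)&(h<.018)&(y>.0)&(y<.085)&(s<.125)&(q[...,2]<.15)
    print(n,"rails s hist",np.histogram(s[k],bins=np.arange(.03,.13,.005)),"y",y[k].max())
    k=m&(h>.030)&(h<.042)&(y>-.07)&(y<-.02)&(s<.125)&(q[...,2]<.15)
    print("ridge",k.sum(),"y",np.percentile(y[k],[2,50,98]).round(4),"s",np.percentile(s[k],[0,5,50,95,100]).round(4))
    k=m&(h>.013)&(h<.022)&(y>-.1)&(y<.0)&(s<.125)&(q[...,2]<.15)
    print("plate",k.sum(),"y",np.percentile(y[k],[2,50,98]).round(4),"s",np.percentile(s[k],[2,50,98]).round(4))
    # rectified panel: project grid of panel points at h=.0
    a=np.arctan2(61,97);S,Y=np.meshgrid(np.linspace(.125,-.005,261),np.linspace(-.11,.11,441))
    hh=.015;bx=-.172+S*np.cos(a)-hh*np.sin(a);bz=.039+S*np.sin(a)+hh*np.cos(a)
    c,si=np.cos(1.95),np.sin(1.95);W=np.stack([.5815+c*bx-si*Y,.1205+si*bx+c*Y,bz],-1)
    uv=proj(n,W.reshape(-1,3)).astype(np.float32).reshape(441,261,2)
    g=cv2.remap(im,uv[...,0],uv[...,1],cv2.INTER_CUBIC)
    cv2.imwrite(f"pics/rect_{n}.png",g)
cv2.imwrite("pics/rect.png",np.hstack([cv2.imread("pics/rect_top.png"),cv2.imread("pics/rect_side.png")]))
E
python3 p2.py
```

```text
top rails s hist (array([ 1,  0,  0,  4, 23, 30, 10,  0,  0,  0,  0,  0,  0,  0, 12, 37, 13,
        1,  0]), array([0.03 , 0.035, 0.04 , 0.045, 0.05 , 0.055, 0.06 , 0.065, 0.07 ,
       0.075, 0.08 , 0.085, 0.09 , 0.095, 0.1  , 0.105, 0.11 , 0.115,
       0.12 , 0.125])) y 0.08484391064062935
ridge 42 y [-0.0648 -0.0458 -0.0398] s [-0.1191 -0.1135  0.081   0.1026  0.1083]
plate 372 y [-0.094  -0.0493 -0.0078] s [-0.1124  0.0661  0.1095]
side rails s hist (array([ 0,  1,  0,  0, 30, 36,  1,  0,  0,  0,  1,  0,  0,  0, 14, 40, 15,
        3,  0]), array([0.03 , 0.035, 0.04 , 0.045, 0.05 , 0.055, 0.06 , 0.065, 0.07 ,
       0.075, 0.08 , 0.085, 0.09 , 0.095, 0.1  , 0.105, 0.11 , 0.115,
       0.12 , 0.125])) y 0.08445424399055465
ridge 59 y [-0.0507 -0.0425 -0.0359] s [0.0609 0.0625 0.082  0.1011 0.1031]
plate 306 y [-0.0871 -0.0339 -0.0045] s [-0.0956  0.0794  0.1105]
```

View pics/rect.png

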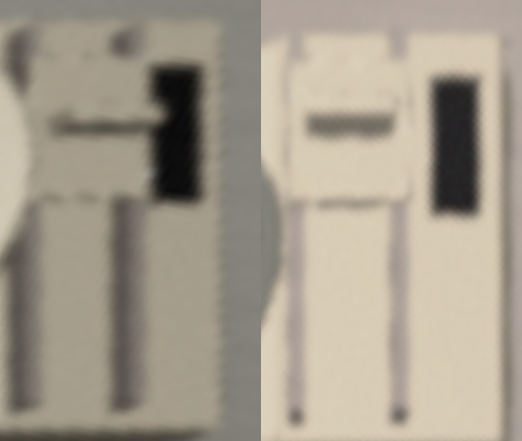

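The rectified panel (top view left, side view right) shows the tab plate around rows 58–200. Its ridge is at row ~125, i.e. base y ≈ -0.0445, slope s ≈ 0.082, top 36 mm above the panel. The rails are at s ≈ 0.057 and 0.107. Next: reachability of the turn and of the tilted poses.

```bash
cat >> h.py <<'E'
C=np.array([.5815,.1205]);YAW=1.95;A=np.arctan2(61,97)
BR=R.from_euler('z',YAW).as_matrix()
def down(t): # tool x at angle t (rad), pointing down
    return R2q(np.c_[[np.cos(t),np.sin(t),0],[np.sin(t),-np.cos(t),0],[0,0,-1]])
def pan(s,y,h): # panel coords -> world
    b=np.array([-.172+s*np.cos(A)-h*np.sin(A),y,.039+s*np.sin(A)+h*np.cos(A)])
    return BR@b+[C[0],C[1],0]
def tilt(flip=1): # tool along -normal, jaws along base y
    z=BR@[np.sin(A),0,-np.cos(A)];y=flip*(BR@[0,1,0]);return R2q(np.c_[np.cross(y,z),y,z])
E
python3 - <<'E'
from h import *
for k in(0,180,-180):
  for dt in(-75,-40,0,40,75):
    j=ctrl.ik([*C,.214],down(np.radians(18.5+k+dt)));print(k,dt,None if j is None else np.round(j,2))
for f in(1,-1):
  for a in((.082,-.044,.02),(.082,-.044,.12),(.082,.035,.02),(.082,.035,.12)):
    j=ctrl.ik(pan(*a),tilt(f));print(f,a,pan(*a).round(3),None if j is None else np.round(j,2))
E
```

```text
0 -75 [ 0.02  0.51  1.53 -0.    1.1   2.57]
0 -40 [ 0.02  0.51  1.53 -0.    1.1   1.96]
0 0 [ 0.02  0.51  1.53 -0.    1.1   1.26]
0 40 [ 0.02  0.51  1.53 -0.    1.1   0.57]
0 75 [ 0.02  0.51  1.53 -0.    1.1  -0.04]
180 -75 [ 0.02  0.51  1.53 -0.    1.1  -0.57]
180 -40 [ 0.02  0.51  1.53 -0.    1.1  -1.18]
180 0 [ 0.02  0.51  1.53 -0.    1.1  -1.88]
180 40 [ 0.02  0.51  1.53 -0.    1.1  -2.58]
180 75 None
-180 -75 [ 0.02  0.51  1.53 -0.    1.1  -0.57]
-180 -40 [ 0.02  0.51  1.53 -0.    1.1  -1.18]
-180 0 [ 0.02  0.51  1.53 -0.    1.1  -1.88]
-180 40 [ 0.02  0.51  1.53 -0.    1.1  -2.58]
-180 75 None
1 (0.082, -0.044, 0.02) [0.664 0.032 0.1  ] [-0.31  0.87  1.25  0.43  1.41  2.3 ]
1 (0.082, -0.044, 0.12) [ 0.684 -0.018  0.184] [-0.36  0.81  1.12  0.4   1.61  2.33]
1 (0.082, 0.035, 0.02) [0.591 0.002 0.1  ] [-0.39  0.8   1.45  0.41  1.33  2.19]
1 (0.082, 0.035, 0.12) [ 0.611 -0.047  0.184] [-0.44  0.73  1.32  0.37  1.54  2.22]
-1 (0.082, -0.044, 0.02) [0.664 0.032 0.1  ] [-0.31  0.87  1.25  0.43  1.41 -0.84]
-1 (0.082, -0.044, 0.12) [ 0.684 -0.018  0.184] [-0.36  0.81  1.12  0.4   1.61 -0.81]
-1 (0.082, 0.035, 0.02) [0.591 0.002 0.1  ] [-0.39  0.8   1.45  0.41  1.33 -0.95]
-1 (0.082, 0.035, 0.12) [ 0.611 -0.047  0.184] [-0.44  0.73  1.32  0.37  1.54 -0.92]
```

Run:
```python
from h import *
def st(l):
    s=ctrl.read_state();print(l,round(s["clock"],2),np.round(s["tcp_pos"],4),"F",np.round(s["wrist_force"],1),"M",np.round(s["moment"],2),"op",round(s["opening"],4))
p=ctrl.read_state()["tcp_pos"]
ctrl.move_straight([p[0],p[1],.36],feed=.25)
t=np.radians(18.5)
ctrl.move_ptp([*C,.34],down(t));st("hover")
ctrl.move_gripper(.045)
hit=ctrl.move_straight([*C,.216],feed=.12,threshold=6);st(f"down {hit}")
ctrl.move_gripper(.010,20);st("grip")
ctrl.move_gripper(.021,20);st("loose")
im,d=ctrl.capture("side");cv2.imwrite("pics/side1.png",cv2.resize(im[120:290,240:420],None,fx=3.3,fy=3.3))
```

```text
hover 3.42 [0.5818 0.1196 0.34  ] F [0.2 0.4 0.2] M [0.   0.01 0.03] op 0.0857
down False 5.08 [0.5822 0.1206 0.2168] F [-0.6 -0.3  0.5] M [ 0.01 -0.06 -0.01] op 0.0451
grip 5.43 [0.5819 0.1208 0.2169] F [0.3 0.5 3. ] M [ 0.2   0.1  -0.08] op 0.0176
loose 5.65 [0.5814 0.1204 0.2158] F [-0.5  0.7  0.7] M [ 0.01  0.01 -0.03] op 0.0212
```

View pics/side1.png

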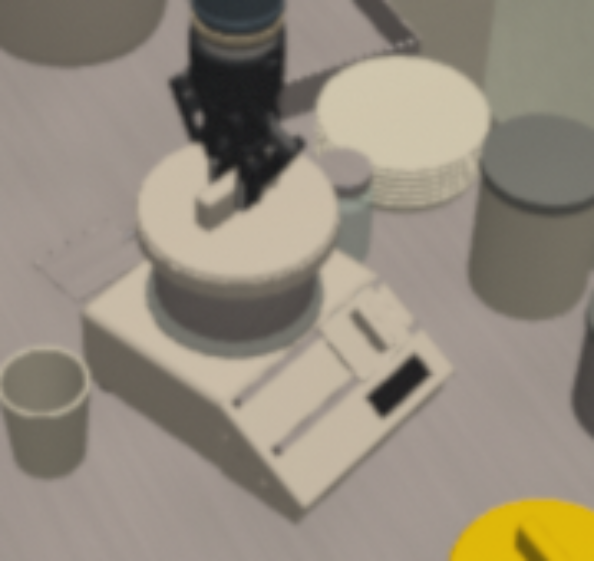

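The fingers stand astride the bar (crop around (235,190)), it closed to 17.6 mm and the side forces are small. Now turning in small steps and watching the moment.

Run:
```python
from h import *
t0=18.5;p=[*C,.215]
for dt in np.arange(3,90,3):
    ctrl.move_ptp(p,down(np.radians(t0+dt)));ctrl.hold(.1)
    s=ctrl.read_state();print(dt,round(s["clock"],2),"F",np.round(s["wrist_force"],1),"Mz",np.round(s["moment"],2))
    if abs(s["moment"][2])>.5: break
```

```text
3 6.05 F [-0.5 -0.4  0.2] Mz [ 0.01 -0.04  0.02]
6 6.4 F [ 0.7 -1.1 -0.3] Mz [-0.07 -0.02 -0.04]
9 6.75 F [0.6 0.4 0.3] Mz [0.06 0.02 0.01]
12 7.1 F [-0.6  0.2  0.3] Mz [ 0.03 -0.03 -0.03]
15 7.45 F [ 0.1  0.7 -0.3] Mz [-0.02  0.01 -0.03]
18 7.8 F [-0.3 -0.3  0.5] Mz [-0.03 -0.03 -0.02]
21 8.15 F [0.1 0.3 0.7] Mz [-0.01 -0.06 -0.02]
24 8.5 F [-0.3 -0.2  0.7] Mz [ 0.01  0.03 -0.04]
27 8.85 F [-0.2 -0.2 -0.4] Mz [0.01 0.02 0.04]
30 9.2 F [-0.5 -0.   0.1] Mz [-0.02 -0.03  0.02]
33 9.55 F [ 0.  -0.3  0.3] Mz [ 0.01 -0.06  0.01]
36 9.9 F [-0.2  0.4  0.5] Mz [-0.07 -0.01  0.02]
39 10.25 F [ 0.1 -0.  -0.4] Mz [ 0.02 -0.01 -0.03]
42 10.6 F [-0.3 -0.6 -0.1] Mz [ 0.05  0.01 -0.03]
45 10.95 F [ 0.6 -0.4 -0.5] Mz [ 0.05 -0.07  0.02]
48 11.3 F [-0.1 -0.1 -0.3] Mz [-0.    0.01 -0.02]
51 11.65 F [ 0.2 -0.  -0.7] Mz [0.02 0.02 0.  ]
54 12.0 F [ 0.5  0.2 -0.1] Mz [-0.02 -0.01  0.  ]
57 12.35 F [-0.5  0.7 -0.8] Mz [ 0.03 -0.02 -0.02]
60 12.7 F [-0.2 -0.2  0.6] Mz [-0.05 -0.04  0.  ]
63 13.05 F [ 0.7 -0.8 -0.4] Mz [-0.01 -0.1   0.  ]
66 13.4 F [ 1.7 -2.1 -0.6] Mz [-0.31 -0.23 -0.11]
69 13.75 F [ 3.9 -3.5 -1.6] Mz [-0.58 -0.6  -0.76]
```

Resistance came at about 66°, which suggests the lid has dropped. I back off to relieve it and check the height with depth.

Run:
```python
from h import *
from m import measure
p=[*C,.215]
ctrl.move_ptp(p,down(np.radians(18.5+60)));ctrl.hold(.2)
ctrl.move_gripper(.04)
s=ctrl.read_state();print(s["clock"],s["wrist_force"].round(1),s["moment"].round(2))
ctrl.move_straight([*C,.33],feed=.2)
ctrl.move_straight([.45,-.15,.36],feed=.35)
for n,roi in(("top",(215,165,340,275)),("side",(260,150,385,280))):
    im,d=ctrl.capture(n);cv2.imwrite(f"pics/{n}2.png",im);np.save(f"pics/{n}2.npy",d)
    P=cloud(n,d);Z=P[...,2]
    xy=np.hypot(P[...,0]-C[0],P[...,1]-C[1])
    k=(xy<.075)&(Z>.18)&(Z<.215);q=P[k];print("disc z",np.median(q[:,2]),k.sum());c=np.linalg.lstsq(np.c_[q[:,:2]-C,np.ones(len(q))],q[:,2],rcond=None)[0];print("tilt",c)
    q0=cloud(n,np.load(f"pics/{n}0.npy"));k0=(np.hypot(q0[...,0]-C[0],q0[...,1]-C[1])<.075)&(q0[...,2]>.18)&(q0[...,2]<.215);print("before",np.median(q0[k0][:,2]))
    k=((xy<.06)&(Z>.222)&(Z<.25)).astype(np.uint8);w=P[k>0][:,:2]
    if len(w): print("bar z",np.median(Z[k>0]),cv2.minAreaRect((w*1000).astype(np.float32)))
    measure(n,d,im,roi)
print(ctrl.read_state()["clock"])
```

```text
14.55 [-0.4  0.9  0.6] [-0.05 -0.07 -0.  ]
disc z 0.1985191288434337 1786
tilt [-5.92784099e-05  2.41476317e-03  1.98658459e-01]
before 0.2064378660815811
bar z 0.23100809219148422 ((583.3456420898438, 124.24629211425781), (84.87129974365234, 19.662353515625), 77.48471069335938)
top disc 2375 z 0.1982 rect 579.6 124.3 167.2 169.8 ang 89.4 circ [580.4 123.2] 86.0
top bar 150 z 0.232 rect 581.9 123.6 83.4 18.9 ang 76.03 circ [580.  123.9] 41.8
top base 1356 z 0.0999 rect 591.6 97.5 210.6 230.2 ang 21.59 circ [577.3  99.5] 136.2
disc z 0.19937881393576173 309
tilt [ 6.56254593e-05 -5.15757808e-03  1.99428226e-01]
before 0.2075606289561508
side disc 386 z 0.1988 rect 530.0 160.2 119.3 44.1 ang 64.02 circ [539.2 155.9] 60.6
side bar none
side base 1637 z 0.1003 rect 586.4 94.7 216.3 225.2 ang 20.88 circ [574.7  93.5] 137.1
16.3917
```

The lid has dropped 8 mm (disc top 0.2064 → 0.1985), it's level, and the bar is at 77°. Next is the tab.

Run:
```python
from h import *
def st(l):
    s=ctrl.read_state();print(l,round(s["clock"],2),np.round(s["tcp_pos"],4),"F",np.round(s["wrist_force"],1),"op",round(s["opening"],4))
q=tilt(-1);S=.081;Y=-.0445
ctrl.move_ptp(pan(S,Y,.17),q);st("hover")
ctrl.move_gripper(.045)
hit=ctrl.move_straight(pan(S,Y,.021),q,feed=.1,threshold=6);st(f"down {hit}")
ctrl.move_gripper(.0,25);st("grip")
hit=ctrl.move_straight(pan(S,Y+.077,.021),q,feed=.06,threshold=14);st(f"slid {hit}")
ctrl.move_gripper(.04);st("open")
ctrl.move_straight(pan(S,Y+.077,.14),q,feed=.2)
ctrl.move_straight([.45,-.15,.36],feed=.35)
for n in("top","side"):
    im,d=ctrl.capture(n);cv2.imwrite(f"pics/{n}3.png",im);np.save(f"pics/{n}3.npy",d)
sc=lambda n,r:cv2.resize(cv2.imread(f"pics/{n}3.png")[r[1]:r[3],r[0]:r[2]],(390,390),interpolation=2)
cv2.imwrite("pics/c3.png",np.hstack([sc("top",(215,160,330,275)),sc("side",(262,150,387,275))]))
st("end")
```

```text
hover 17.54 [ 0.6946 -0.0431  0.2271] F [-0.5 -0.7  0.8] op 0.0405
down False 19.41 [0.6658 0.03   0.1005] F [ 0.1 -0.  -0.2] op 0.0452
grip 19.82 [0.6657 0.0303 0.1003] F [ 0.1 -0.2  2. ] op 0.0091
slid True 20.96 [0.6005 0.0041 0.1003] F [1. 1. 2.] op 0.0094
open 21.36 [0.602  0.0034 0.1004] F [ 0.5 -0.7 -0.1] op 0.0402
end 23.06 [ 0.4503 -0.1488  0.3583] F [-0.3  0.5 -0.1] op 0.0401
```

View pics/c3.png

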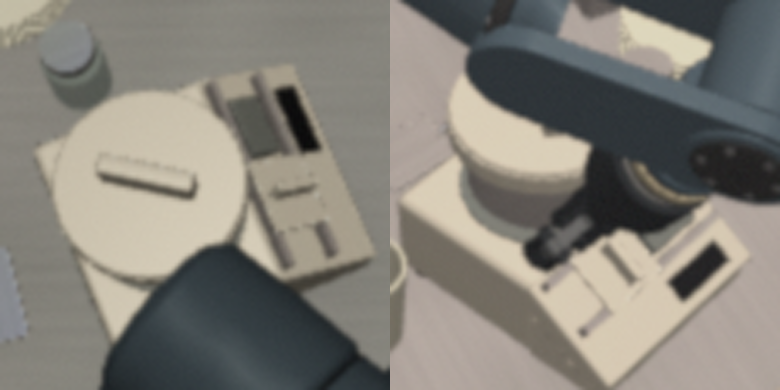

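The tab is aside, with its ridge at (295,188) in the top crop, and the grey key is uncovered at (250,128). Measuring both.

Run:
```python
from p import *
n="top";d=np.load("pics/top3.npy");im=cv2.imread("pics/top3.png")
q,s,h,y,m=panel(n,d,im,(215,160,330,240),1.95,(.5815,.1205),0)
k=m&(h>.029)&(h<.042)&(y>0)&(y<.07)&(s>.055)&(s<.107);print("ridge",k.sum(),np.percentile(y[k],[2,50,98]).round(4),np.percentile(s[k],[2,50,98]).round(4))
g=im.mean(2)
k=(m&(h>.005)&(h<.016)&(y>-.1)&(y<.0)&(s>.055)&(s<.105)&(g>70)&(g<118)).astype(np.uint8)
c=max(cv2.findContours(k,0,2)[0],key=cv2.contourArea);kk=np.zeros_like(k);cv2.drawContours(kk,[c],-1,1,-1)
kk=(kk&k)>0
print("key",kk.sum(),"y",np.percentile(y[kk],[2,50,98]).round(4),"s",np.percentile(s[kk],[2,50,98]).round(4),"h",np.median(h[kk]).round(4))
q,s,h,y,m=panel("side",np.load("pics/side3.npy"),None,(262,150,387,275),1.95,(.5815,.1205),0)
k=m&(h>.029)&(h<.042)&(y>0)&(y<.07)&(s>.055)&(s<.107);print("side ridge",k.sum(),np.percentile(y[k],[2,50,98]).round(4))
```

```text
ridge 42 [0.0206 0.0266 0.031 ] [0.0624 0.0835 0.1043]
key 196 y [-0.0863 -0.0494 -0.0183] s [0.056  0.0782 0.1029] h 0.0099
side ridge 65 [0.0203 0.0297 0.0357]
```

Run:
```python
from h import *
n=BR@[-np.sin(A),0,np.cos(A)]
def st(l):
    s=ctrl.read_state();hh=(s["tcp_pos"]-pan(.081,-.05,0))@n;print(l,round(s["clock"],2),"h",round(hh,4),"F",np.round(s["wrist_force"],1),"Fn",round(s["wrist_force"]@n,1),"op",round(s["opening"],4))
q=tilt(-1);S=.081;Y=-.050
ctrl.move_gripper(0,20)
ctrl.move_ptp(pan(S,Y,.15),q);st("hover")
hit=ctrl.move_straight(pan(S,Y,.018),q,feed=.12,threshold=6);st(f"near {hit}")
if not hit:
    hit=ctrl.move_straight(pan(S,Y,-.004),q,feed=.02,threshold=11);st(f"press {hit}")
    ctrl.hold(.25);st("mid");ctrl.hold(.25);st("end")
ctrl.move_straight(pan(S,Y,.15),q,feed=.15);st("up")
```

```text
hover 24.72 h 0.1515 F [-0.2  0.3  0.8] Fn 0.5 op 0.0
near False 25.97 h 0.0191 F [-0.5  1.7 -0.3] Fn -1.2 op -0.0001
press True 26.77 h 0.003 F [-0.1 -1.9  5.4] Fn 5.5 op -0.0002
mid 27.02 h 0.003 F [ 0.5 -2.4  6.1] Fn 6.5 op -0.0003
end 27.27 h 0.003 F [ 0.  -1.3  6.2] Fn 5.9 op -0.0002
up 28.41 h 0.1485 F [-0.3  0.5 -0.5] Fn -0.8 op -0.0002
```

The key went fully in: h = 3 mm at about 6 N, held for 0.5 s. I withdraw and run the final checks.

Run:
```python
from h import *
from p import panel
ctrl.move_straight([.52,-.25,.38],feed=.35)
ctrl.set_joints([-1.306,.527,1.433,0,1.181,-.178])
for n,roi in(("top",(215,160,340,240)),("side",(260,150,387,280))):
    im,d=ctrl.capture(n);cv2.imwrite(f"pics/{n}4.png",im)
    P=cloud(n,d);k=(np.hypot(P[...,0]-C[0],P[...,1]-C[1])<.075)&(P[...,2]>.18)&(P[...,2]<.215);print(n,"disc z",np.median(P[k][:,2]))
    q,s,h,y,m=panel(n,d,im,roi,1.95,C,0)
    k=m&(h>.029)&(h<.042)&(y>0)&(y<.07)&(s>.055)&(s<.107);print("ridge y",np.median(y[k]))
    k=m&(abs(y+.05)<.02)&(abs(s-.081)<.01);print("key h",np.median(h[k]))
    i0=cv2.imread(f"pics/{n}0.png");print("changed px",(cv2.absdiff(i0,im).max(2)>50).sum())
sc=lambda n,r:cv2.resize(cv2.imread(f"pics/{n}4.png")[r[1]:r[3],r[0]:r[2]],(395,395),interpolation=2)
cv2.imwrite("pics/c4.png",np.hstack([sc("top",(130,130,340,340)),sc("side",(240,120,400,280))]))
print(ctrl.read_state()["clock"])
```

```text
top disc z 0.19845648769319668
ridge y 0.026155096180462887
key h 0.009572719757551666
changed px 372
side disc z 0.19960713496422744
ridge y 0.02951701794083937
key h 0.010569625101168148
changed px 1429
31.1667
```

View pics/c4.png

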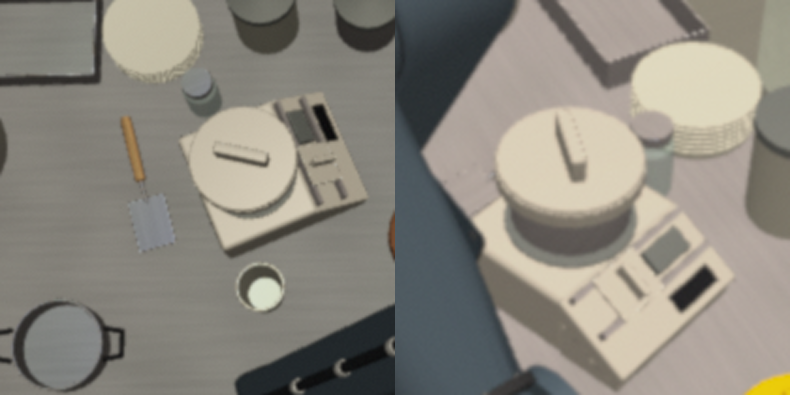

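The last pictures show the lid flat, the tab aside at (325,170) in the top crop, the key out at (300,125), and the neighbouring things in place. Handing in.

```bash
python3 -c "
from plant import ctrl
ctrl.job_done();print(ctrl.read_state()['clock'])"
```

```text
the job is handed in; nothing more can be done
the job is handed in; nothing more can be done
```

The cutter job is done and handed in, at about 31 s of the 64 s allowed; the interface gives no verdict.

- **Lid:** I held the bar loosely and turned it until it stopped, at about 66° of tool turn. The disc then sat 8 mm lower (top at 0.1985 m), level, and was still at that height in the last pictures.
- **Tab:** I gripped the ridge and slid it until the force limit stopped the motion. The camera shows about 72 mm of travel, and it stayed there.
- **Key:** I pressed it to 3 mm above the panel, which is fully in, at about 6 N for 0.5 s. It sprang back to about 10 mm above the panel, against 11 mm when out; that is within depth accuracy.
- **Other things:** In the final views the jar, mug, spatula and pot looked unmoved. I didn't measure their positions, and I didn't check the can or scissors separately. A comparison with the first pictures showed 372 changed pixels in the top view and 1429 in the side view; I didn't trace what they were.

No check failed. The only disagreement was between the two cameras, which differed by about 3 mm on the tab's ridge and 1 mm on the lid's height.

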